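# Drop a boxed part into the picking basket

### The job

Lift the steel basket up past the tip of its hook, take it off and set it down on the table (do not drop it) beneath the right-hand end of the low shelf, released and upright. Then reach in under the upper board and push the kraft carton along the lower board and off that end so that it drops into the basket; slide the carton, do not lift it. Leave the spray can, the white bin and the grey jar where they stand, and do not wrench the hook.

Things in the scene. Friction and masses are not known exactly. Their poses are not given: they have to be found in the camera images.
- shelf: Low white two-board pick shelf fixed on the table. Origin on the table (z = 0) straight below the middle of the lower board's right-hand end; y runs left along the boards, x away from the robot, z up (yaw 0.08 to 0.32 rad: turned a little to face the robot). Two rear uprights at x = 92 mm, y = 265 and 430 mm; short legs below the lower board, all beyond y = 55 mm, so the end is open below. Open front and back.
- board_end (a point): Middle of the right-hand end edge of the lower board, on its top (shelf x = 0, y = 0, z = 100 mm); the carton must go over here. Axes as the shelf's. The lower board is 16 mm thick, smooth, without lip, x = -110 to +100 mm, y = 0 to 460 mm.
- upper_front (a point): Right-hand end of the lower front edge of the upper board (shelf x = -60, y = -10, z = 320 mm). The upper board covers x = -60 to +80, y = -10 to 460, z = 320 to 338 mm and overhangs the carton: a vertical tool cannot get at the carton's end face. Come from the robot's side with the tool leaned 30 to 45 degrees, tip forward under this edge.
- carton_mid (a point): Centre of the loose kraft carton with a white label, the boxed part: 75 mm (x) by 120 mm (y) by 45 mm (z) high, 0.18 to 0.35 kg, not fastened; its y axis lies roughly along the shelf's y. It lies on the lower board, centre 90 to 160 mm from the right-hand end and within 12 mm of the shelf's x = 0.
- carton: The same carton; origin at the centre of its underside.
- handle (a point): Middle of the handle bar of the steel basket, which hangs on the hook. The bar runs along x: 178 mm long, 10 mm thick (y), 16 mm high (z), rigid with the basket, whose underside is 175 mm below this point. While it hangs the hook passes under the middle of the bar, so grip the bar about 40 mm to one side of it, fingers closing along y.
- basket: The same basket: an open-topped sheet-steel box 170 mm (x) by 200 mm (y) by 70 mm high, walls 4 mm, 0.3 to 0.5 kg; flat posts in the middle of its two x sides carry the bar. Origin at the centre of its underside, axes as the handle's.
- hookstand: Fixed dark steel stand. Origin on the table at the foot of its 262 mm high, 22 mm square post. The hook is a 12 mm round bar from the post along the stand's +y (left, towards the shelf; yaw up to 0.2 rad), its top at z = 207 mm; it turns up at y = 161 to 173 mm. The basket's bar hangs 125 mm from the post.
- hook_tip (a point): Top of the upturned tip of the hook, 242 mm above the table and 35 mm above the hook's bar: the basket must be raised more than 35 mm (45 mm to be safe) before it is withdrawn along the stand's +y.
- can: Bystander: aluminium spray can 56 mm in diameter, 110 mm high, standing on the lower board near its left end; origin at the centre of its underside.
- bin: Bystander: white open bin 100 x 150 x 60 mm on the table beyond the shelf; origin at the centre of its underside.
- jar: Bystander: grey jar 70 mm in diameter, 100 mm high, on the table beyond the hook stand; origin at the centre of its underside.
Mind the look-alikes: they are no part of the job. What is shaped like the carton but red or yellow is not meant.

How it is judged:
By the outcome, as a careful person would: the job done as asked, in the order asked, and still so for the second after the job is handed in, with the robot touching nothing.
It also fails if it takes over 64 s, if anything falls off the work surface, if the arm or the gripper's body presses on something with over 40 N, if the wrist force passes 120 N, or if a joint passes its speed limit or range.

### The arm

A 6-joint arm with a two-finger parallel gripper is mounted at the origin on the work surface. World frame = base frame: x ahead of the robot, y to its left, z up, the work surface at z = 0. Lengths are in m, angles in rad, forces in N, time in s.
With the tool pointing down it reaches from about 0.25 to 0.725 m from the base axis. Payload 4 kg.
Tool frame: the origin (TCP) lies at the very end of the fingers, on their centre line; the grasp point (between the pads) lies 19 mm behind it; z points along the fingers, y is the line along which they close (so a half turn about z gives the same grasp; the last joint's range is limited). The gripper opens to 85 mm and grips with 20 to 120 N. Pads are 22 mm wide; open, the fingers measure 114 mm over their backs; the gripper's body (76 mm by 85 mm) begins 54 mm behind the grasp point. The pads swing forward as they close: fully open they stand 13 mm farther back than shut.
Start: joints at [1.203, 0.241, 0.005, 1.335, 0, 1.571], TCP at [0.18, 0.467, 0.231] pointing down, gripper open.
Joint ranges: [-2.72, 2.72], [-1.05, 1.87], [-1.09, 1.28], [-1.99, 2.15], [-1.42, 1.44], [-3.14, 3.14]. Speed limits (rad/s): [2.79, 2.79, 3.14, 3.14, 3.14, 3.14].

### API

Orientations are given as a unit quaternion [x, y, z, w].
In Python, from workcell import bot, vision, workorder gives the robot as it stands.
- The arm moves only by the shell command python3 -m creep 'ROWS' [OPENING]. ROWS is JSON, a list of rows, each a list of 2 entries, a list of its own where there are three numbers: the shift along the tool's x, y, z in mm, then the turn, a rotation vector about the tool's x, y, z in rad. In form: [[[dx, dy, dz], [wx, wy, wz]], ...]. A call has 1 to 12 rows; each row shifts and turns the commanded pose from where the row before left it, along the tool's axes as they then stand; what a row does not reach is not made up. A row lasts 1/8 s, in which the tool goes at most 62.5 mm and 10.7 degrees, less where a joint would pass 70% of its speed; a pose out of reach is approached as far as the arm can. A call is refused whole if a number of a shift passes 62.5 or a number of a turn 0.188, either way. A call with a gripper value outside its range is refused whole. OPENING is the finger opening in mm, from 0 to 85.4, set as the call begins (- or left out, the last holds). The fingers move at their own pace and stop on an object; the grip force is fixed at half the most. Time passes only in rows, so rows that do not move let the fingers close. It gives the time, the measured TCP pose, the force, the opening and the grip force at its end, in the units of the state.
- bot.get_obs(): the state, without advancing time (a new reading comes with each control period).
- vision.camera(name): name is "scene" or "top" or "wrist"; returns a dict with "image" (400x640x3 uint8, blue, green, red), "z_map" (400x640 float32, m along the optical axis (not along the pixel's ray), 0 where there is no reading), "K" (3x3 intrinsics, pixels), "rvec" (rotation vector, rad) and "tvec" (3), from world to camera coordinates, as OpenCV has them; the wrist camera has in their place "tool_from_camera" (4x4, takes a point from camera to tool coordinates, whose origin is the TCP and whose axes are the flange's). Camera axes: x right, y down, z forward; pixel columns grow to the right and rows downward; lengths in m; the calibration is good to about 2 mm. A picture is of the moment at which its call begins: read the wrist's pose just before it.
- workorder.job_done(): hands the job in; it is judged then, once.
Trained networks look in a picture, given as the dict that the camera call returned (one of the last four; its "shot" number tells which), for a name from the list of things; names that differ only in an ending like _2 or _b are one class to them, and where a whole thing is asked for, a point or a joint stands for the part that bears it (a point fixed in the world has none). Each returns a list of dicts, best first, with "score" (0 to 1); they miss things now and then, are a little off and sometimes report something else, mostly with a low value. They report only what shows in the picture. A call takes as long as a camera call. They do not tell look-alikes from the thing itself.
- vision.spot_in(picture, query): "position" ([column, row] in pixels, amid what is visible of it).
- vision.place_of(picture, query): "position" ([column, row] in pixels: a listed point, or the origin of a listed thing).
The state is a dict: "clock": time; "joint_pos": joint angles; "joint_vel": joint speeds; "tau": joint torques, N m; "eef_pos": TCP position; "tool_rot": TCP orientation; "ft_force": force on the tool from outside, world axes, zero at the start; "ft_torque": the same for the moment, N m; "grip_width": finger opening in m; "grasp_force": force on a finger pad.
Only numpy, scipy, OpenCV 4.12 (cv2) and the standard library are available. Lean on these libraries where they do the work, as an engineer would, in place of code of your own. Each camera call takes 0.05 s, during which the arm holds its last target. There are 200 camera calls.

## Working session

There is one attempt and no reset: what is moved stays moved. The work goes in short steps, Python scripts to look and compute and a shell command to move; the robot and the scene stay as the last step left them, time stands still between calls to the robot, and variables do not carry over. Pictures are saved under pics/ and viewed, at most 10 in all, crops included, and the job is handed in when it is done.

```bash
mkdir -p pics; ls; cat > h.py <<'E'
import numpy as np, cv2
from scipy.spatial.transform import Rotation as R
from workcell import bot, vision, workorder
def shot(n):
    o=bot.get_obs(); p=vision.camera(n)
    if n=='wrist':
        T=np.eye(4);T[:3,:3]=R.from_quat(o['tool_rot']).as_matrix();T[:3,3]=o['eef_pos']
        p['wc']=T@np.array(p['tool_from_camera'])
    else:
        T=np.eye(4);T[:3,:3]=cv2.Rodrigues(np.array(p['rvec'],float))[0];T[:3,3]=np.ravel(p['tvec'])
        p['wc']=np.linalg.inv(T)
    return p
def ray(p,uv):
    d=np.linalg.inv(p['K'])@np.array([uv[0],uv[1],1.]); return p['wc'][:3,3],p['wc'][:3,:3]@d
def atz(p,uv,z):
    o,d=ray(p,uv); return o+d*(z-o[2])/d[2]
def dep(p,uv):
    c,r=int(round(uv[0])),int(round(uv[1])); w=p['z_map'][max(r-1,0):r+2,max(c-1,0):c+2]; w=w[w>0]
    o,d=ray(p,uv); return o+d*(np.median(w) if len(w) else np.nan)
def tri(ps,uvs):
    A=np.zeros((3,3));b=np.zeros(3)
    for p,u in zip(ps,uvs):
        o,d=ray(p,u);d=d/np.linalg.norm(d);M=np.eye(3)-np.outer(d,d);A+=M;b+=M@o
    return np.linalg.solve(A,b)
def cloud(p):
    v,u=np.nonzero(p['z_map']>0); z=p['z_map'][v,u]
    c=np.linalg.inv(p['K'])@np.array([u*z,v*z,z]); return (p['wc'][:3,:3]@c).T+p['wc'][:3,3],u,v
E
python3 - <<'E'
from h import *
np.set_printoptions(precision=3,suppress=True)
S=shot('scene');T=shot('top')
cv2.imwrite('pics/scene.png',S['image']);cv2.imwrite('pics/top.png',T['image'])
Z=dict(shelf=0,board_end=.1,upper_front=.32,carton_mid=.1225,carton=.1,handle=None,basket=None,hookstand=0,hook_tip=.242,can=.1,bin=0,jar=0)
for q,z in Z.items():
    a=vision.place_of(S,q);b=vision.place_of(T,q);print(q)
    for n,p,l in(('S',S,a),('T',T,b)):
        for d in l[:3]: print(' ',n,round(d['score'],2),np.round(d['position']),'dep',dep(p,d['position']),'z',atz(p,d['position'],z) if z is not None else '')
    if a and b: print('  tri',tri([S,T],[a[0]['position'],b[0]['position']]))
E
```

```text
pics
shelf
  S 0.88 [325. 263.] dep [0.622 0.067 0.099] z [0.561 0.023 0.   ]
  T 0.86 [315. 198.] dep [0.53  0.021 0.339] z [0.568 0.028 0.   ]
  tri [0.567 0.027 0.01 ]
board_end
  S 0.76 [324. 242.] dep [ 0.498 -0.024  0.001] z [0.565 0.025 0.1  ]
upper_front
  S 0.72 [327. 173.] dep [0.537 0.013 0.337] z [0.521 0.002 0.32 ]
  S 0.46 [296. 330.] dep [0.79  0.092 0.003] z [0.927 0.218 0.32 ]
  T 0.68 [326. 209.] dep [ 0.537 -0.005  0.003] z [ 0.508 -0.004  0.32 ]
  tri [ 0.51  -0.005  0.308]
carton_mid
  S 0.69 [346. 206.] dep [0.605 0.119 0.339] z [0.429 0.007 0.123]
  S 0.68 [407. 345.] dep [0.679 0.361 0.044] z [0.721 0.375 0.123]
  S 0.66 [368. 240.] dep [0.521 0.137 0.143] z [0.505 0.129 0.123]
  T 0.97 [202. 168.] dep [0.643 0.354 0.045] z [0.63  0.334 0.123]
  T 0.86 [337. 277.] dep [ 0.345 -0.038  0.046] z [ 0.348 -0.036  0.123]
  T 0.51 [278. 216.] dep [0.488 0.103 0.338] z [0.504 0.123 0.123]
  tri [0.62  0.207 0.414]
carton
  S 0.92 [411. 347.] dep [0.678 0.371 0.046] z [0.708 0.38  0.1  ]
  S 0.82 [370. 245.] dep [0.529 0.152 0.144] z [0.497 0.135 0.1  ]
  S 0.55 [347. 
[... 992 characters left out ...]
[ 0.508 -0.206  0.242] z [ 0.508 -0.206  0.242]
  T 0.68 [298. 130.] dep [0.768 0.083 0.006] z [0.709 0.069 0.242]
  tri [ 0.506 -0.203  0.259]
can
  S 0.57 [467. 277.] dep [0.468 0.406 0.132] z [0.443 0.401 0.1  ]
  S 0.44 [198. 249.] dep [ 0.758 -0.304  0.029] z [ 0.791 -0.251  0.1  ]
bin
  S 0.67 [299. 328.] dep [0.782 0.096 0.004] z [0.78  0.095 0.   ]
  T 0.68 [297. 129.] dep [0.773 0.086 0.006] z [0.775 0.087 0.   ]
  tri [ 0.776  0.089 -0.011]
jar
  S 0.61 [198. 248.] dep [ 0.756 -0.304  0.034] z [ 0.74  -0.329  0.   ]
  T 0.66 [438. 142.] dep [ 0.722 -0.311  0.095] z [ 0.744 -0.332  0.   ]
  T 0.38 [277. 218.] dep [0.484 0.105 0.339] z [0.508 0.137 0.   ]
  tri [ 0.742 -0.329  0.003]
```

View pics/scene.png

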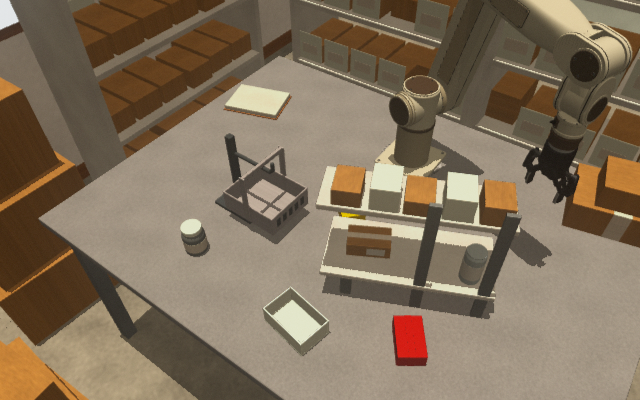

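View pics/top.png

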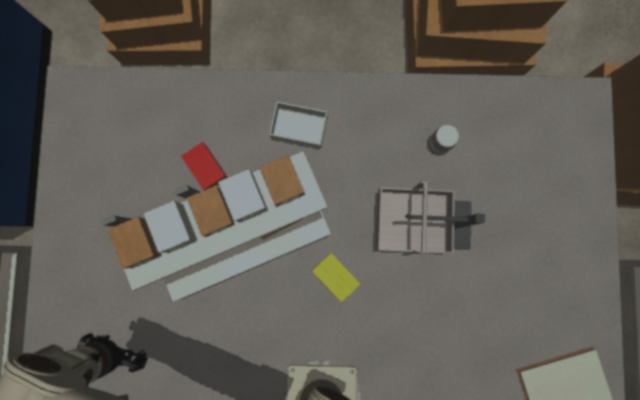

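The carton meant is the brown one with the white label on the lower board, at scene (369,240). The red one at (409,340) lies on the table behind the shelf and the yellow one at (346,214) lies on the table in front of it, so both are look-alikes. Next I fit the yaws and confirm the carton in a crop.

```bash
python3 - <<'E'
from h import *
np.set_printoptions(precision=3,suppress=True)
S=shot('scene');T=shot('top')
cs=cloud(S)[0];ct=cloud(T)[0];C=np.vstack([cs,ct])
def rect(n,P,m):
    Q=P[m]; (c,s,a)=cv2.minAreaRect(Q[:,:2].astype(np.float32)*1000); print(n,len(Q),np.round(c),np.round(s),round(a,2),'rad',round(np.radians(a),3),np.round(cv2.boxPoints((c,s,a))).tolist())
w=lambda P,x0,x1,y0,y1,z0,z1:(P[:,0]>x0)&(P[:,0]<x1)&(P[:,1]>y0)&(P[:,1]<y1)&(P[:,2]>z0)&(P[:,2]<z1)
for n,P in(('S',cs),('T',ct),('both',C)):
    rect(n+' low',P,w(P,.3,.8,-.06,.6,.095,.105))
    rect(n+' up',P,w(P,.3,.8,-.06,.6,.333,.343))
    rect(n+' bar',P,w(P,.38,.62,-.275,-.222,.212,.235))
    rect(n+' rim',P,w(P,.36,.66,-.38,-.12,.1,.116))
    rect(n+' carton',P,w(P,.42,.7,.0,.25,.14,.15))
    rect(n+' yel',P,w(P,.25,.45,-.12,.05,.04,.05))
p=[C[w(C,.3,.8,-.06,.2,.34,.6)].min(0),C[w(C,.3,.8,-.06,.5,.34,.6)].max(0)];print(p)
o=bot.get_obs();print(R.from_quat(o['tool_rot']).as_matrix(),o['eef_pos'],o['clock'])
c=S['image'][150:310,300:520];cv2.imwrite('pics/crop.png',cv2.resize(c,None,fx=3.5,fy=3.5,interpolation=cv2.INTER_CUBIC))
E
```

```text
S low 6363 [464. 235.] [216. 460.] 24.36 rad 0.425 [[271.0, 400.0], [460.0, -18.0], [657.0, 71.0], [467.0, 489.0]]
S up 1970 [487. 242.] [165. 471.] 24.65 rad 0.43 [[314.0, 421.0], [511.0, -7.0], [661.0, 62.0], [464.0, 490.0]]
S bar 265 [ 505. -251.] [ 31. 180.] 88.7 rad 1.548 [[415.0, -264.0], [595.0, -268.0], [596.0, -237.0], [416.0, -233.0]]
S rim 500 [ 504. -260.] [237. 185.] 86.38 rad 1.508 [[405.0, -373.0], [589.0, -384.0], [604.0, -148.0], [420.0, -136.0]]
S carton 919 [506. 132.] [ 82. 120.] 28.12 rad 0.491 [[441.0, 165.0], [498.0, 59.0], [571.0, 98.0], [514.0, 204.0]]
S yel 62 [390.   2.] [22. 70.] 24.9 rad 0.435 [[365.0, 29.0], [395.0, -34.0], [414.0, -25.0], [385.0, 38.0]]
T low 3746 [398. 205.] [ 69. 459.] 24.62 rad 0.43 [[271.0, 399.0], [462.0, -19.0], [525.0, 10.0], [334.0, 428.0]]
T up 5451 [485. 240.] [158. 471.] 24.52 rad 0.428 [[316.0, 421.0], [511.0, -7.0], [655.0, 59.0], [460.0, 487.0]]
T bar 363 [ 504. -242.] [ 32. 178.] 88.4 rad 1.543 [[415.0, -256.0], [592.0, -261.0], [593.0, -228.0], [416.0, -223.0]]
T rim 505 [ 503. -263.] [230. 177.] 88.7 rad 1.548 [[412.0, 
[... 471 characters left out ...]
22.0], [509.0, -8.0], [659.0, 60.0], [466.0, 490.0]]
both bar 628 [ 506. -246.] [ 40. 180.] 84.02 rad 1.466 [[414.0, -256.0], [593.0, -275.0], [597.0, -236.0], [418.0, -217.0]]
both rim 1005 [ 504. -260.] [237. 185.] 86.38 rad 1.508 [[405.0, -373.0], [589.0, -384.0], [604.0, -148.0], [420.0, -136.0]]
both carton 976 [506. 132.] [ 82. 120.] 28.12 rad 0.491 [[441.0, 165.0], [498.0, 59.0], [571.0, 98.0], [514.0, 204.0]]
both yel 1090 [345. -34.] [125.  75.] 44.77 rad 0.781 [[274.0, -52.0], [327.0, -105.0], [416.0, -17.0], [363.0, 36.0]]
[array([ 0.419, -0.001,  0.34 ]), array([0.634, 0.474, 0.415])]
[[-0.933  0.36  -0.   ]
 [ 0.36   0.933 -0.   ]
 [-0.    -0.    -1.   ]] [0.18  0.467 0.231] 1.4
```

View pics/crop.png

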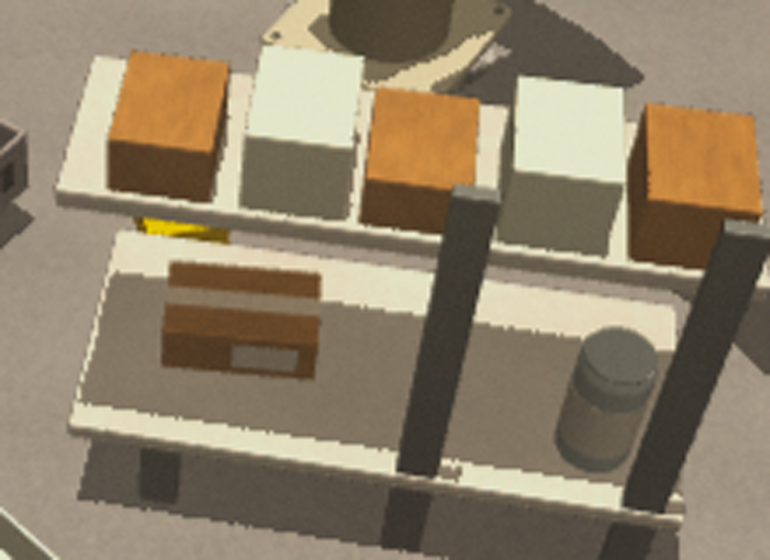

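The crop confirms the carton: brown with a white label, on the lower board. The shelf fits at origin (0.561, 0.027) with yaw 0.427, larger than the stated range, but both cameras and both boards agree. The basket bar is at (0.504, -0.243) with yaw about -0.03. Moving toward the basket.

```bash
python3 -m creep '[[[0,0,-35],[0,0,-0.17]],[[0,0,-35],[0,0,-0.17]],[[-10,-45,0],[0,0,0]],[[-10,-45,0],[0,0,0]],[[-10,-45,0],[0,0,0]],[[-15,-45,0],[0,0,0]],[[-20,-45,0],[0,0,0]],[[-25,-45,0],[0,0,0]],[[-30,-45,0],[0,0,0]],[[-30,-45,0],[0,0,0]],[[-30,-45,0],[0,0,0]],[[-30,-45,0],[0,0,0]]]' 85; python3 -c "
from h import *
o=bot.get_obs();print(o['joint_pos'],R.from_quat(o['tool_rot']).as_matrix().round(3))"
```

```text
clock: 2.9
eef_pos: [0.3779, 0.0092, 0.3017]
tool_rot: [0.014, 1.0, 0.0, 0.001]
ft_force: [0.4, 1.0, -0.3]
grip_width: 0.0848
grasp_force: 0.0
[ 2.40178785e-02 -2.63762473e-02 -1.16526327e-01  1.47932341e+00
  3.09060369e-04  5.22420466e-02] [[-1.     0.028  0.001]
 [ 0.028  1.     0.   ]
 [-0.001  0.    -1.   ]]
```

```bash
python3 -m creep '[[[-15,-42,0],[0,0,0]],[[-15,-42,0],[0,0,0]],[[-15,-42,0],[0,0,0]],[[-16,-42,0],[0,0,0]],[[-16,-41,0],[0,0,0]],[[-16,-41,0],[0,0,0]],[[0,0,0],[0,0,0]],[[0,0,0],[0,0,0]]]'; python3 - <<'E'
from h import *
np.set_printoptions(precision=4,suppress=True)
W=shot('wrist');cv2.imwrite('pics/w1.png',W['image'])
o=bot.get_obs();print(o['eef_pos'],o['joint_pos'])
for q in('handle','hook_tip'):
    for d in vision.place_of(W,q)[:2]: print(q,d['score'],d['position'],dep(W,d['position']),atz(W,d['position'],.215 if q=='handle' else .242))
C=cloud(W)[0];m=(C[:,0]>.38)&(C[:,0]<.62)&(abs(C[:,1]+.243)<.025)&(C[:,2]>.212)&(C[:,2]<.235)
Q=C[m];
for a,b in((.42,.45),(.45,.48),(.48,.495),(.52,.55),(.55,.58)):
    s=Q[(Q[:,0]>a)&(Q[:,0]<b)]
    if len(s): print(a,len(s),s[:,1].min(),s[:,1].max(),np.median(s[:,2]))
E
```

```text
clock: 3.9
eef_pos: [0.4628, -0.2413, 0.301]
tool_rot: [0.014, 1.0, 0.0, -0.0]
ft_force: [0.5, 0.4, 0.6]
grip_width: 0.0851
grasp_force: 0.0
[ 0.4629 -0.2409  0.3013] [-0.48    0.2681  0.2217  1.525   0.0003 -0.4527]
handle 0.88 [318.9, 257.0] [ 0.5012 -0.2446  0.2227] [ 0.5048 -0.2448  0.215 ]
hook_tip 0.88 [376.1, 269.7] [ 0.5033 -0.2035  0.2416] [ 0.5031 -0.2036  0.242 ]
0.42 573 -0.2481367430773379 -0.23775268629217045 0.22264840688616894
0.45 529 -0.2489554427795687 -0.23854780018546778 0.2226099370662693
0.48 238 -0.24899581929582384 -0.23935596897474115 0.2225810583945345
0.52 408 -0.2503728715667721 -0.24040672134759974 0.2225380187264724
0.55 364 -0.25126043855141167 -0.24120113947825111 0.22242453701643655
```

View pics/w1.png

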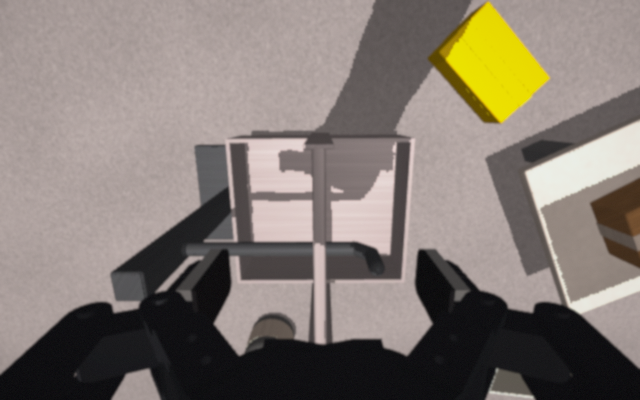

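The wrist view shows the bar upright at column 319, centred between the fingers, with the hook tip at (376,262). I descend, correct 2.5 mm sideways, and close.

```bash
python3 -m creep '[[[0,-3,20],[0,0,0]],[[0,0,20],[0,0,0]],[[0,0,20],[0,0,0]],[[0,0,20],[0,0,0]],[[0,0,15],[0,0,0]],[[0,0,9],[0,0,0]],[[0,0,0],[0,0,0]],[[0,0,0],[0,0,0]]]' && python3 -m creep '[[[0,0,0],[0,0,0]],[[0,0,0],[0,0,0]],[[0,0,0],[0,0,0]],[[0,0,0],[0,0,0]],[[0,0,0],[0,0,0]],[[0,0,0],[0,0,0]],[[0,0,0],[0,0,0]],[[0,0,0],[0,0,0]]]' 0
```

```text
clock: 5.05
eef_pos: [0.4636, -0.2448, 0.198]
tool_rot: [0.014, 1.0, -0.0, 0.001]
ft_force: [0.0, 0.5, 0.2]
grip_width: 0.085
grasp_force: 0.0
clock: 6.05
eef_pos: [0.4632, -0.2447, 0.1974]
tool_rot: [0.014, 1.0, -0.0, 0.0]
ft_force: [-0.4, -0.5, 1.2]
grip_width: 0.0084
grasp_force: 61.0
```

```bash
python3 -m creep '[[[0,0,-5],[0,0,0]],[[0,0,-8],[0,0,0]],[[0,0,-9],[0,0,0]],[[0,0,-9],[0,0,0]],[[0,0,-9],[0,0,0]],[[0,0,-8],[0,0,0]],[[0,0,-5],[0,0,0]],[[0,0,0],[0,0,0]],[[0,0,0],[0,0,0]]]'; python3 - <<'E'
from h import *
np.set_printoptions(precision=4,suppress=True)
W=shot('wrist');C=cloud(W)[0]
m=(C[:,0]>.42)&(C[:,0]<.62)&(abs(C[:,1]+.243)<.025)&(C[:,2]>.255)&(C[:,2]<.295);Q=C[m]
for a,b in((.42,.45),(.45,.48),(.48,.495),(.52,.55),(.55,.58)):
    s=Q[(Q[:,0]>a)&(Q[:,0]<b)]
    if len(s): print(a,len(s),s[:,1].min(),s[:,1].max(),np.median(s[:,2]))
cv2.imwrite('pics/w2.png',W['image'])
E
```

```text
clock: 7.18
eef_pos: [0.4629, -0.2445, 0.25]
tool_rot: [0.014, 1.0, 0.0, -0.0]
ft_force: [-0.6, 0.2, -2.6]
grip_width: 0.0086
grasp_force: 60.4
0.42 1879 -0.26173676927519784 -0.2288768531445962 0.2753608134310205
0.45 4112 -0.2679782843858993 -0.21800510719965133 0.2756690087538287
0.48 587 -0.249758558239779 -0.23994264072518165 0.27491907922058884
```

The basket hangs level and clear: bar top at 0.275, bar underside about 0.259, against the hook tip at 0.242. Withdrawing along +y, then moving ahead and turning.

```bash
python3 -m creep '[[[0,5,0],[0,0,0]],[[0,10,0],[0,0,0]],[[0,12,0],[0,0,0]],[[0,12,0],[0,0,0]],[[0,12,0],[0,0,0]],[[0,12,0],[0,0,0]],[[0,10,0],[0,0,0]],[[0,7,0],[0,0,0]],[[0,0,0],[0,0,0]]]' && python3 -m creep '[[[-8,0,0],[0,0,0]],[[-14,0,0],[0,0,0]],[[-15,0,0],[0,0,0]],[[-15,0,0],[0,0,0]],[[-12,0,0],[0,0,-0.05]],[[-6,0,0],[0,0,-0.08]],[[0,0,0],[0,0,-0.09]],[[0,0,0],[0,0,-0.09]],[[0,0,0],[0,0,-0.08]],[[0,0,0],[0,0,-0.067]],[[0,0,0],[0,0,0]],[[0,0,0],[0,0,0]]]'; python3 - <<'E'
from h import *
o=bot.get_obs();M=R.from_quat(o['tool_rot']).as_matrix();print(M.round(3))
A=np.array([[.91,.414],[-.414,.91]]);print('shelf',A@(np.array(o['eef_pos'][:2])-[.561,.0265]))
E
```

```text
clock: 8.35
eef_pos: [0.4654, -0.1642, 0.2504]
tool_rot: [0.013, 1.0, -0.0, 0.0]
ft_force: [-0.3, -0.4, -3.2]
grip_width: 0.0089
grasp_force: 60.3
clock: 9.85
eef_pos: [0.5358, -0.1665, 0.25]
tool_rot: [-0.212, 0.977, -0.0, -0.0]
ft_force: [0.3, 0.0, -2.9]
grip_width: 0.009
grasp_force: 60.3
[[-0.91  -0.415 -0.   ]
 [-0.415  0.91  -0.   ]
 [ 0.     0.    -1.   ]]
shelf [-0.10282356 -0.16515509]
```

```bash
python3 -m creep '[[[-8,5,0],[0,0,0]],[[-14,10,0],[0,0,0]],[[-14,12,0],[0,0,0]],[[-13,10,0],[0,0,0]],[[-8,8,0],[0,0,0]],[[0,0,0],[0,0,0]]]' && python3 -m creep '[[[0,0,6],[0,0,0]],[[0,0,10],[0,0,0]],[[0,0,10],[0,0,0]],[[0,0,10],[0,0,0]],[[0,0,10],[0,0,0]],[[0,0,10],[0,0,0]],[[0,0,10],[0,0,0]],[[0,0,9],[0,0,0]],[[0,0,6],[0,0,0]],[[0,0,3],[0,0,0]],[[0,0,0],[0,0,0]],[[0,0,0],[0,0,0]]]'; python3 - <<'E'
from h import *
np.set_printoptions(precision=4,suppress=True)
o=bot.get_obs()
A=np.array([[.91,.414],[-.414,.91]]);print('shelf',A@(np.array(o['eef_pos'][:2])-[.561,.0265]))
for n in('scene','top'):
    S=shot(n);C=cloud(S)[0];P=np.c_[(C[:,:2]-[.561,.0265])@A.T,C[:,2]]
    for nm,y0,y1,z0,z1 in(('rim',-.3,-.03,.066,.085),('board',-.03,.1,.095,.105)):
        m=(abs(P[:,0])<.13)&(P[:,1]>y0)&(P[:,1]<y1)&(P[:,2]>z0)&(P[:,2]<z1);Q=P[m]
        if len(Q):
            print(n,nm,len(Q),np.percentile(Q,1,axis=0),np.percentile(Q,99,axis=0),np.median(Q[:,2]),cv2.minAreaRect((Q[:,:2]*1000).astype(np.float32)))
    if n=='scene': cv2.imwrite('pics/s2.png',cv2.resize(S['image'][100:340,180:500],None,fx=2.4,fy=2.4))
E
```

```text
clock: 10.6
eef_pos: [0.5687, -0.1005, 0.2502]
tool_rot: [-0.214, 0.977, -0.0, -0.0]
ft_force: [-0.2, -1.2, -3.5]
grip_width: 0.0091
grasp_force: 60.3
clock: 12.1
eef_pos: [0.5687, -0.1017, 0.1667]
tool_rot: [-0.213, 0.977, -0.0, 0.0]
ft_force: [-0.6, 0.5, -3.0]
grip_width: 0.0086
grasp_force: 60.3
shelf [-0.046  -0.1198]
scene rim 592 [-0.0925 -0.2211  0.0665] [ 0.0837 -0.0326  0.0841] 0.07543217999212426 ((-4.00909423828125, -126.61477661132812), (179.39892578125, 192.85140991210938), 0.03303946182131767)
scene board 1517 [-0.1053  0.0016  0.0953] [0.1031 0.0986 0.1043] 0.0993856141490288 ((-1.9411163330078125, 50.10783386230469), (214.4098663330078, 99.23247528076172), 0.05839579924941063)
top rim 109 [-0.0922 -0.1641  0.0665] [ 0.0781 -0.0302  0.0845] 0.07834671035733098 ((-6.939369201660156, -98.0369644165039), (135.64785766601562, 170.73829650878906), 89.99402618408203)
top board 845 [-0.1083  0.0012  0.0957] [-0.0412  0.0991  0.1049] 0.10081213000457301 ((-74.30308532714844, 49.9384765625), (99.77693176269531, 68.9144058227539), 89.99256134033203)
```

View pics/s2.png

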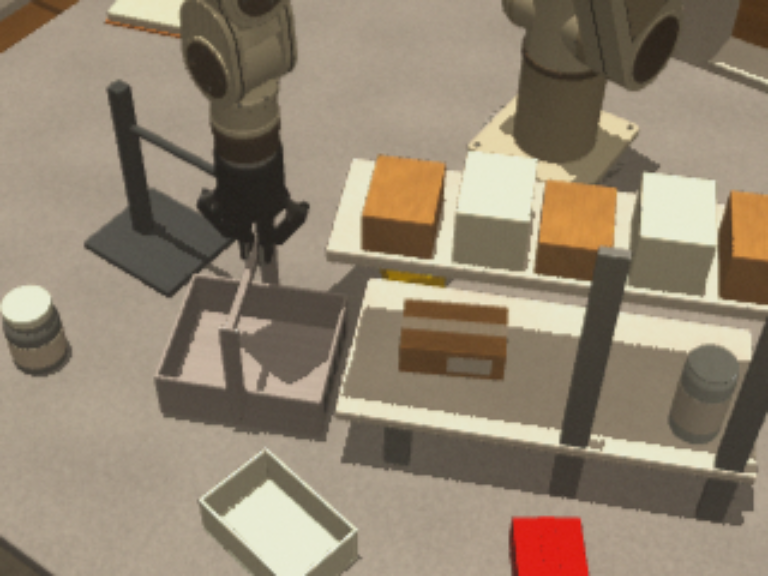

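The picture shows the basket hovering level at the open end (crop centre about (250,340)), parallel to the board, with a small gap to the board edge. I lower 4 mm, slide it in under the end, and set it down.

```bash
python3 -m creep '[[[0,0,2],[0,0,0]],[[0,0,2],[0,0,0]],[[0,4,0],[0,0,0]],[[0,6,0],[0,0,0]],[[0,7,0],[0,0,0]],[[0,7,0],[0,0,0]],[[0,7,0],[0,0,0]],[[0,5,0],[0,0,0]],[[0,2,0],[0,0,0]],[[0,0,0],[0,0,0]]]' && python3 -m creep '[[[0,0,1.5],[0,0,0]],[[0,0,1],[0,0,0]],[[0,0,1],[0,0,0]],[[0,0,0],[0,0,0]],[[0,0,0],[0,0,0]]]'
```

```text
clock: 13.45
eef_pos: [0.5526, -0.067, 0.1624]
tool_rot: [-0.213, 0.977, -0.0, 0.0]
ft_force: [-0.1, 0.0, -4.3]
grip_width: 0.0089
grasp_force: 60.3
clock: 14.08
eef_pos: [0.5526, -0.0671, 0.1588]
tool_rot: [-0.213, 0.977, -0.0, 0.0]
ft_force: [-0.5, 0.7, -2.8]
grip_width: 0.0091
grasp_force: 60.3
```

```bash
python3 -m creep '[[[0,0,0.7],[0,0,0]],[[0,0,0],[0,0,0]],[[0,0,0],[0,0,0]]]' && python3 -m creep '[[[0,0,0.7],[0,0,0]],[[0,0,0],[0,0,0]],[[0,0,0],[0,0,0]]]'| grep -E 'eef|force'
```

```text
clock: 14.45
eef_pos: [0.5526, -0.0671, 0.1581]
tool_rot: [-0.213, 0.977, -0.0, 0.0]
ft_force: [0.8, 0.2, -2.8]
grip_width: 0.0086
grasp_force: 60.4
eef_pos: [0.5525, -0.0672, 0.1578]
ft_force: [-2.1, -0.1, 1.2]
grasp_force: 60.9
```

Contact with the table. Releasing and rising.

```bash
python3 -m creep '[[[0,0,0],[0,0,0]],[[0,0,0],[0,0,0]],[[0,0,0],[0,0,0]],[[0,0,0],[0,0,0]]]' 45 && python3 -m creep '[[[0,0,-10],[0,0,0]],[[0,0,-20],[0,0,0]],[[0,0,-20],[0,0,0]],[[0,0,-20],[0,0,0]],[[30,0,-10],[0,0,0]],[[40,0,0],[0,0,0]],[[40,0,0],[0,0,0]],[[40,0,0],[0,0,0]],[[30,0,0],[0,0,0]],[[0,0,0],[0,0,0]]]' 0; python3 - <<'E'
from h import *
np.set_printoptions(precision=4,suppress=True)
o=bot.get_obs()
A=np.array([[.91,.414],[-.414,.91]]);print('shelf',A@(np.array(o['eef_pos'][:2])-[.561,.0265]),o['joint_pos'])
S=shot('scene');C=cloud(S)[0];P=np.c_[(C[:,:2]-[.561,.0265])@A.T,C[:,2]]
for nm,y0,y1,z0,z1 in(('rim',-.3,-.01,.064,.076),('bar',-.15,-.03,.177,.19),('ctop',.03,.22,.14,.15)):
    m=(abs(P[:,0])<.1)&(P[:,1]>y0)&(P[:,1]<y1)&(P[:,2]>z0)&(P[:,2]<z1);Q=P[m]
    print(nm,len(Q),np.percentile(Q,1,axis=0),np.percentile(Q,99,axis=0),np.median(Q[:,2]),cv2.minAreaRect((Q[:,:2]*1000).astype(np.float32)))
cv2.imwrite('pics/s3.png',cv2.resize(S['image'][100:340,180:500],None,fx=2.4,fy=2.4))
E
```

```text
clock: 15.32
eef_pos: [0.5528, -0.0671, 0.1575]
tool_rot: [-0.213, 0.977, -0.0, 0.0]
ft_force: [-0.4, -0.3, 0.1]
grip_width: 0.0445
grasp_force: 0.0
clock: 16.58
eef_pos: [0.3877, -0.1426, 0.2385]
tool_rot: [-0.212, 0.977, -0.0, 0.001]
ft_force: [-0.1, 1.1, 0.1]
grip_width: 0.0003
grasp_force: 0.0
shelf [-0.2277 -0.0821] [-0.3523  0.0638 -0.1876  1.318  -0.0001 -0.7791]
rim 348 [-0.0934 -0.1833  0.0642] [ 0.0849 -0.0127  0.0752] 0.06851311604165666 ((-6.243019104003906, -97.33462524414062), (183.61822509765625, 173.73065185546875), 0.21266934275627136)
bar 210 [-0.0935 -0.0932  0.1772] [ 0.0828 -0.0726  0.1875] 0.18218126657797595 ((-5.0785064697265625, -82.48076629638672), (22.28972053527832, 177.35154724121094), 89.79936218261719)
ctop 906 [-0.0462  0.0601  0.1404] [0.0324 0.1775 0.1492] 0.1443599774966905 ((-5.7079620361328125, 119.06794738769531), (80.09158325195312, 120.23633575439453), 4.522723197937012)
```

View pics/s3.png

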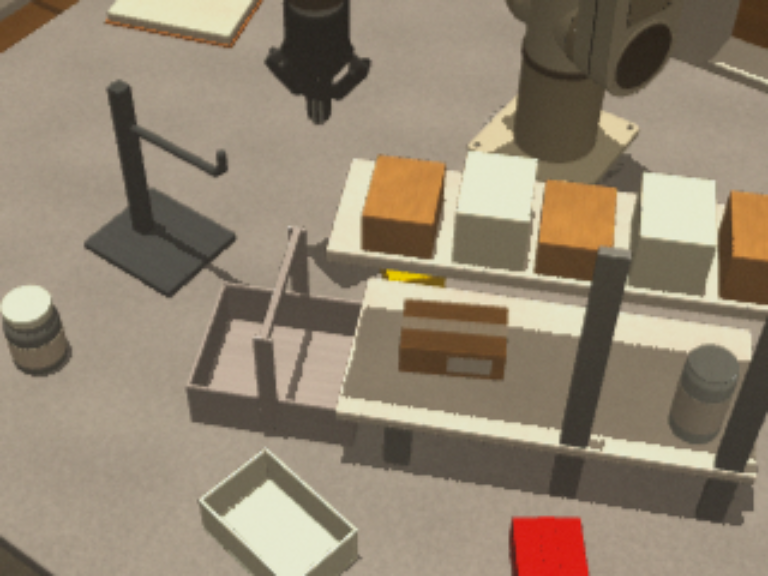

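The basket stands upright at shelf (-5,-82) with its left wall under the board end. The carton is untouched at (-6,119). Next I go to the entry pose in front of the carton's left end.

```bash
python3 -m creep '[[[0,30,0],[0,0,0]],[[0,42,0],[0,0,0]],[[0,42,0],[0,0,0]],[[0,42,0],[0,0,0]],[[0,42,0],[0,0,0]],[[0,42,0],[0,0,0]],[[0,40,0],[0,0,0]],[[-20,20,0],[0,0,0]],[[-38,0,0],[0,0,0]],[[-20,0,0],[0,0,0]],[[0,0,0],[0,0,0]]]' 0 && python3 -m creep '[[[0,0,0],[0,-0.14,0]],[[0,0,0],[0,-0.14,0]],[[0,0,0],[0,-0.14,0]],[[0,0,0],[0,-0.14,0]],[[0,0,0],[0,-0.14,0]],[[0,0,0],[0,0,0]],[[0,0,0],[0,0,0]]]'; python3 - <<'E'
from h import *
np.set_printoptions(precision=4,suppress=True)
o=bot.get_obs();A=np.array([[.91,.414],[-.414,.91]])
s=np.r_[A@(np.array(o['eef_pos'][:2])-[.561,.0265]),o['eef_pos'][2]]
A3=np.eye(3);A3[:2,:2]=A;M=A3@R.from_quat(o['tool_rot']).as_matrix();print(s,o['joint_pos']);print(M);print('to go tool',M.T@(np.array([.006,.216,.116])-s)*1000)
E
```

```text
clock: 18.0
eef_pos: [0.3363, 0.1647, 0.2374]
tool_rot: [-0.214, 0.977, 0.0, 0.0]
ft_force: [-1.6, -0.6, 0.5]
grip_width: -0.0001
grasp_force: 0.0
clock: 18.88
eef_pos: [0.336, 0.164, 0.2395]
tool_rot: [-0.2, 0.918, 0.073, 0.336]
ft_force: [-0.5, 0.2, 0.8]
grip_width: 0.0001
grasp_force: 0.0
[-0.1478  0.2182  0.2395] [ 0.4805 -0.5632 -0.8659  0.567  -0.0326  0.0391]
[[-0.7635 -0.0026  0.6454]
 [-0.0018  0.9997  0.0019]
 [-0.6456  0.0003 -0.7637]]
to go tool [-37.6598  -2.6806 193.6084]
```

```bash
python3 -m creep '[[[-19,0,0],[0,0,0]],[[-19,0,0],[0,0,0]],[[0,0,15],[0,0,0]],[[0,0,22],[0,0,0]],[[0,0,22],[0,0,0]],[[0,0,22],[0,0,0]],[[0,0,22],[0,0,0]],[[0,0,22],[0,0,0]],[[0,0,22],[0,0,0]],[[0,0,22],[0,0,0]],[[0,0,15],[0,0,0]],[[0,0,0],[0,0,0]]]'; python3 - <<'E'
from h import *
np.set_printoptions(precision=4,suppress=True)
o=bot.get_obs();A=np.array([[.91,.414],[-.414,.91]])
s=np.r_[A@(np.array(o['eef_pos'][:2])-[.561,.0265]),o['eef_pos'][2]]
print(s)
S=shot('scene');cv2.imwrite('pics/s4.png',cv2.resize(S['image'][130:310,260:500],None,fx=3,fy=3))
E
```

```text
clock: 20.38
eef_pos: [0.4716, 0.2258, 0.1207]
tool_rot: [-0.2, 0.918, 0.073, 0.334]
ft_force: [-0.3, 0.1, 0.1]
grip_width: -0.0002
grasp_force: 0.0
[0.0011 0.2184 0.1207]
```

View pics/s4.png

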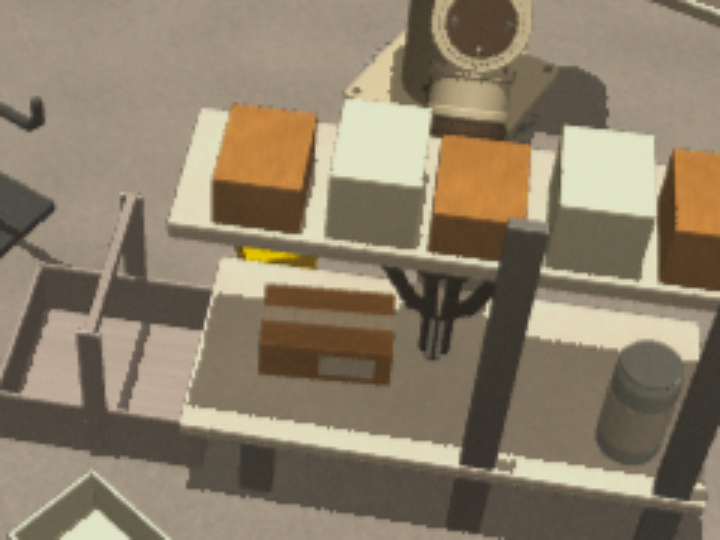

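The fingertips at crop (433,345) are inside, left of the carton's end face and clear of the boards. I push along -y.

```bash
python3 -m creep '[[[0,-6,4],[0,0,0]],[[0,-8,0],[0,0,0]],[[0,-8,0],[0,0,0]],[[0,-8,0],[0,0,0]],[[0,-8,0],[0,0,0]],[[0,-8,0],[0,0,0]],[[0,-8,0],[0,0,0]],[[0,-8,0],[0,0,0]],[[0,-8,0],[0,0,0]],[[0,-6,0],[0,0,0]],[[0,0,0],[0,0,0]]]'; cat > st.py <<'E'
from h import *
np.set_printoptions(precision=4,suppress=True)
o=bot.get_obs();A=np.array([[.91,.414],[-.414,.91]])
print('tip',A@(np.array(o['eef_pos'][:2])-[.561,.0265]),o['eef_pos'][2],o['joint_pos'])
S=shot('scene');C,u,v=cloud(S);P=np.c_[(C[:,:2]-[.561,.0265])@A.T,C[:,2]]
b=S['image'][v,u].astype(int);brown=b[:,2]-b[:,0]>35
m=brown&(abs(P[:,0])<.07)&(P[:,1]>-.18)&(P[:,1]<.22)&(P[:,2]<.3)
m1=m&(P[:,2]>.139)&(P[:,2]<.15);Q=P[m1]
if len(Q)>5: print('ctop',len(Q),cv2.minAreaRect((Q[:,:2]*1000).astype(np.float32)))
Q=P[m];print('brown',len(Q),Q.min(0),Q.max(0)) if len(Q) else 0
E
python3 st.py
```

```text
clock: 21.8
eef_pos: [0.504, 0.156, 0.1186]
tool_rot: [-0.199, 0.918, 0.073, 0.336]
ft_force: [-0.0, 2.4, 4.1]
grip_width: -0.0002
grasp_force: 2.2
tip [0.0018 0.1414] 0.11855310438353674 [ 0.2261  0.0487 -0.8643 -0.0332  0.129  -0.1555]
ctop 901 ((-3.1818618774414062, 65.3585205078125), (79.07184600830078, 119.34119415283203), 7.706310749053955)
brown 2194 [-0.0699 -0.1793 -0.0043] [0.0691 0.2199 0.1873]
```

```bash
python3 -m creep '[[[-4,-4,3],[0,0,0]],[[0,-8,0],[0,0,0]],[[0,-8,0],[0,0,0]],[[0,-8,0],[0,0,0]],[[0,-8,0],[0,0,0]],[[0,-8,0],[0,0,0]],[[0,-6,0],[0,0,0]],[[0,0,0],[0,0,0]]]'; python3 st.py
```

```text
clock: 22.85
eef_pos: [0.5287, 0.113, 0.1184]
tool_rot: [-0.2, 0.918, 0.073, 0.335]
ft_force: [0.2, 2.5, 4.0]
grip_width: 0.0004
grasp_force: 2.9
tip [0.0064 0.0921] 0.1183522680164428 [ 0.0904  0.0824 -0.821  -0.0038  0.2153 -0.263 ]
ctop 894 ((2.269594192504883, 15.907184600830078), (80.26174926757812, 120.01976013183594), 9.577826499938965)
brown 2075 [-0.0699 -0.1798 -0.0054] [0.0686 0.2176 0.1869]
```

```bash
python3 -m creep '[[[-4,-6,3],[0,0,0]],[[0,-12,0],[0,0,0]],[[0,-16,0],[0,0,0]],[[0,-16,0],[0,0,0]],[[0,-12,0],[0,0,0]],[[0,0,0],[0,0,0]],[[0,0,0],[0,0,0]]]'; sed -i "\$a cv2.imwrite('pics/s5.png',cv2.resize(S['image'][130:310,240:480],None,fx=3,fy=3))" st.py; python3 st.py
```

```text
clock: 23.78
eef_pos: [0.5578, 0.0579, 0.1172]
tool_rot: [-0.199, 0.919, 0.072, 0.333]
ft_force: [0.6, 0.5, -0.4]
grip_width: -0.0002
grasp_force: 0.0
tip [0.0101 0.03  ] 0.11719829748004378 [-0.0597  0.1361 -0.749   0.0494  0.305  -0.3855]
brown 1511 [-0.07   -0.18   -0.0038] [0.0694 0.2199 0.1869]
```

View pics/s5.png

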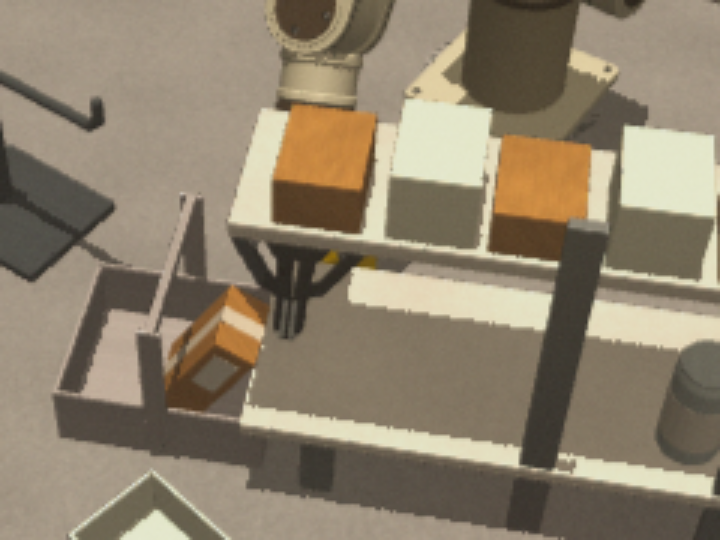

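The carton has dropped into the basket but leans against the board end (crop about (220,345)). Measuring the lean after a short settle.

```bash
python3 -m creep '[[[0,0,0],[0,0,0]],[[0,0,0],[0,0,0]],[[0,0,0],[0,0,0]]]' >/dev/null; cat > st2.py <<'E'
from h import *
np.set_printoptions(precision=4,suppress=True)
A=np.array([[.91,.414],[-.414,.91]])
for n in('scene','top'):
    S=shot(n);C,u,v=cloud(S);P=np.c_[(C[:,:2]-[.561,.0265])@A.T,C[:,2]]
    b=S['image'][v,u].astype(int);brown=(b[:,2]-b[:,0]>45)
    m=brown&(abs(P[:,0])<.078)&(P[:,1]>-.175)&(P[:,1]<.04)&(P[:,2]<.16)&(P[:,2]>.006);Q=P[m]
    if len(Q)<5: print(n,len(Q)); continue
    print(n,len(Q),np.percentile(Q,2,axis=0),np.percentile(Q,98,axis=0))
    t=Q[Q[:,2]>np.percentile(Q[:,2],95)];print(' top part',t.mean(0),t.max(0))
    for y in np.arange(-.12,.03,.02):
        s=Q[abs(Q[:,1]-y)<.01]
        if len(s)>5: print('  y',round(y,2),len(s),'z',s[:,2].min(),s[:,2].max(),'x',s[:,0].min(),s[:,0].max())
S=shot('scene') if n!='scene' else S
E
python3 st2.py
```

```text
scene 620 [-0.0324 -0.09    0.0314] [0.0409 0.0029 0.1297]
 top part [ 0.0015 -0.0308  0.1296] [ 0.0415 -0.0224  0.1326]
  y -0.1 13 z 0.026250777533000313 0.03889684238034419 x -0.035286599799761946 0.00946506744714373
  y -0.08 59 z 0.03460240977733742 0.06887643842693003 x -0.034022989394952574 0.042322930418375156
  y -0.06 112 z 0.020945913276307015 0.10387473738129449 x -0.0314356193933043 0.04206214325454957
  y -0.04 125 z 0.022232160152853453 0.1326253358938405 x -0.03455067434205865 0.04174542383067515
  y -0.02 184 z 0.07463725716548142 0.13115967912105164 x -0.035920724017307504 0.0417949866559522
  y 0.0 127 z 0.09088192714312138 0.11937552120244521 x -0.04133951677481721 0.04130611552240209
top 63 [-0.0203 -0.0355  0.1211] [ 0.0337 -0.0226  0.135 ]
 top part [ 0.0217 -0.0325  0.1347] [ 0.0282 -0.0306  0.1356]
  y -0.04 27 z 0.12593445327403718 0.13556391788252142 x -0.021546731278933876 0.032741060232229516
  y -0.02 36 z 0.12072351655504376 0.1324004283723974 x -0.01942201447015321 0.03421690570148122
```

The carton leans at about 63°, with its underside on the board edge, so it is not yet properly in the basket. I'll tilt the tool sideways so the tip leads the gripper body, keeping clear of the bar, and tip the carton over into the basket.

```bash
python3 -m creep '[[[-4,0,-5],[0,0,0]],[[0,0,0],[0.15,0,0]],[[0,0,0],[0.15,0,0]],[[0,0,0],[0.15,0,0]],[[0,0,0],[0,0,0]],[[0,-9,4.3],[0,0,0]],[[0,-9,4.3],[0,0,0]],[[0,-9,4.3],[0,0,0]],[[0,0,0],[0,0,0]]]'; cat > st3.py <<'E'
from h import *
np.set_printoptions(precision=3,suppress=True)
o=bot.get_obs();A3=np.eye(3);A3[:2,:2]=[[.91,.414],[-.414,.91]]
M=A3@R.from_quat(o['tool_rot']).as_matrix();print('tip',A3@(np.array(o['eef_pos'])-[.561,.0265,0]));print(M,o['joint_pos'])
E
python3 st3.py; python3 st2.py
```

```text
clock: 25.48
eef_pos: [0.5715, 0.0296, 0.1254]
tool_rot: [-0.119, 0.911, -0.134, 0.371]
ft_force: [0.6, 0.1, 0.9]
grip_width: 0.0
grasp_force: 0.0
tip [ 0.011 -0.002  0.125]
[[-0.764  0.281  0.58 ]
 [ 0.001  0.9   -0.435]
 [-0.645 -0.332 -0.688]] [ 0.213  0.144 -0.839 -0.176 -0.307 -0.17 ]
scene 528 [-0.0317 -0.0913  0.0356] [0.04   0.0023 0.1302]
 top part [-0.0006 -0.0276  0.1317] [ 0.0398 -0.004   0.155 ]
  y -0.1 14 z 0.026801004071056234 0.03823981646654606 x -0.031738082539963776 0.012042967863156744
  y -0.08 57 z 0.03860148486733728 0.07140689642479203 x -0.034889434268164266 0.04013988846829339
  y -0.06 98 z 0.020520482746529733 0.10281949047669525 x -0.03053766611387771 0.04298637436402825
  y -0.04 121 z 0.0965869132289332 0.13318396969031965 x -0.03770483034123121 0.04070815851347303
  y -0.02 168 z 0.07491126417303584 0.13925507717590824 x -0.0365889544614067 0.04086839149316051
  y 0.0 70 z 0.08981270567653099 0.1550279533859007 x 0.0010398011042964401 0.041237276045171
top 91 [-0.0333 -0.0358  0.1206] [ 0.0337 -0.0225  0.1332]
 top part [-0.012  -0.0315  0.1334] [ 0.0138 -0.029   0.1351]
  y -0.04 39 z 0.12394321497395233 0.1351019067301431 x -0.03500305002996906 0.03248705558787212
  y -0.02 52 z 0.12011093354503788 0.1324340467771108 x -0.03366253755546308 0.035143480248900176
```

```bash
python3 -m creep '[[[0,-9,4.3],[0,0,0]],[[0,-9,4.3],[0,0,0]],[[2.5,-8,7],[0,0,0]],[[2.5,-4,5],[0,0,0]],[[0,0,0],[0,0,0]],[[0,0,0],[0,0,0]]]'; python3 st3.py|head -1; python3 st2.py
```

```text
clock: 26.38
eef_pos: [0.5963, -0.0012, 0.131]
tool_rot: [-0.117, 0.906, -0.135, 0.384]
ft_force: [-7.1, 1.6, 28.0]
grip_width: -0.0001
grasp_force: 14.1
tip [ 0.021 -0.04   0.131]
scene 275 [-0.0236 -0.0919  0.0379] [ 0.0485 -0.0196  0.1367]
 top part [ 0.0034 -0.0528  0.1403] [ 0.0293 -0.0405  0.1594]
  y -0.1 7 z 0.026265348015986678 0.044812663415516374 x -0.031177537014619474 0.0013349005847733601
  y -0.08 21 z 0.05023492216975223 0.10404142550622608 x -0.02161605804206719 0.044561387679742916
  y -0.06 111 z 0.023967109174278134 0.13691918175248197 x -0.02785878043662745 0.05011432711094311
  y -0.04 86 z 0.00809382001562331 0.15943634364419013 x -0.05389206208704152 0.048821054374543746
  y -0.02 50 z 0.10994960728687375 0.12295374181703189 x -0.011343877708599912 0.04943621924434582
top 101 [-0.0064 -0.0608  0.1173] [ 0.0437 -0.0234  0.1354]
 top part [ 0.0135 -0.0574  0.1353] [ 0.0324 -0.0531  0.1371]
  y -0.06 42 z 0.12461192022526868 0.1371033921312348 x -0.009369524593959974 0.04369806423192121
  y -0.04 40 z 0.11919250307279383 0.13093647269177877 x 0.027961670920228204 0.04383998442182111
  y -0.02 19 z 0.11596867974508096 0.12526800057442355 x 0.027371990170065152 0.043171615137615776
```

```bash
python3 -m creep '[[[-8,-4,-9],[0,0,0]],[[-4,-2,-5],[0,0,0]],[[0,0,0],[0,0,0]],[[0,0,0],[0,0,0]],[[0,0,0],[0,0,0]]]'; python3 st3.py|head -1; python3 st2.py; python3 -c "
from h import *
S=shot('scene');W=shot('wrist')
a=cv2.resize(S['image'][180:310,250:370],(500,540));b=cv2.resize(W['image'][:,170:470],(300,400));c=np.zeros((540,800,3),np.uint8);c[:,:500]=a;c[:400,500:]=b
cv2.imwrite('pics/s6.png',c)"
```

```text
clock: 27.15
eef_pos: [0.5845, -0.0009, 0.1361]
tool_rot: [-0.12, 0.911, -0.134, 0.37]
ft_force: [0.3, 0.2, 0.0]
grip_width: 0.0
grasp_force: 0.0
tip [ 0.01  -0.035  0.136]
scene 478 [-0.0315 -0.091   0.0339] [0.0412 0.003  0.1283]
 top part [ 0.028  -0.0303  0.129 ] [ 0.0397 -0.0197  0.144 ]
  y -0.1 12 z 0.009180799354442382 0.03754062554120585 x -0.037081047093504106 0.0047304760883759124
  y -0.08 57 z 0.03715553553644635 0.07007151655588073 x -0.03769449487531109 0.03964322395252011
  y -0.06 102 z 0.019914446962769006 0.1032401352760639 x -0.0303198620278603 0.043062790407771126
  y -0.04 73 z 0.04289086058019986 0.14399417642749968 x -0.017424795400981546 0.0434554185353346
  y -0.02 113 z 0.06924751693663822 0.12923168000257168 x -0.032288485111901584 0.04202144607195881
  y 0.0 121 z 0.0907314156770378 0.11987974787856248 x -0.036971963829744346 0.04015298186587822
top 26 [ 0.0206 -0.0347  0.1221] [ 0.0344 -0.0223  0.1325]
 top part [ 0.0218 -0.0311  0.1325] [ 0.0226 -0.0294  0.1328]
  y -0.04 8 z 0.12588197080678287 0.13223433488462843 x 0.022601219964214745 0.03259956227041193
  y -0.02 18 z 0.12158674466736286 0.13281110335021862 x 0.020011010505030062 0.03459610648561504
```

View pics/s6.png

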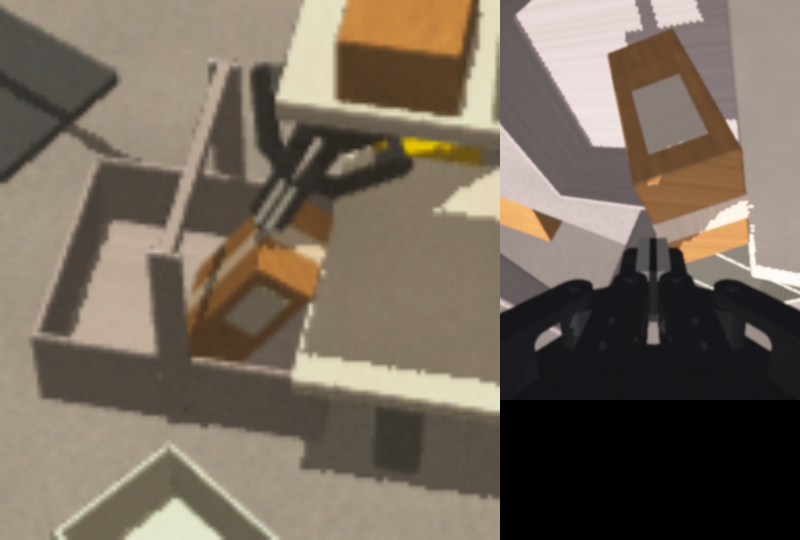

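The carton fell back to leaning: the tilted tip (crop (270,220)) sits above its tail edge and rode over it. I go back, untilt, and push low to stand it up first.

```bash
python3 -m creep '[[[-5,-3,-6],[0,0,0]],[[0,16,-8],[0,0,0]],[[0,16,-8],[0,0,0]],[[0,16,-8],[0,0,0]],[[0,17,-8],[0,0,0]],[[0,0,0],[-0.15,0,0]],[[0,0,0],[-0.15,0,0]],[[0,0,0],[-0.15,0,0]],[[11,0,9],[0,0,0]],[[10,0,8],[0,0,0]],[[0,0,0],[0,0,0]],[[0,0,0],[0,0,0]]]'; python3 st3.py
```

```text
clock: 28.9
eef_pos: [0.55, 0.0626, 0.1203]
tool_rot: [-0.2, 0.918, 0.073, 0.336]
ft_force: [-0.4, 0.1, 0.4]
grip_width: -0.0
grasp_force: 0.0
tip [0.005 0.037 0.12 ]
[[-0.764 -0.002  0.645]
 [-0.002  1.     0.001]
 [-0.645 -0.001 -0.764]] [-0.05   0.116 -0.768  0.044  0.302 -0.379]
```

```bash
python3 -m creep '[[[3.2,0,3.8],[0,0,0]],[[0,-10,0],[0,0,0]],[[0,-10,0],[0,0,0]],[[0,-10,0],[0,0,0]],[[0,-10,0],[0,0,0]],[[0,-10,0],[0,0,0]],[[0,-10,0],[0,0,0]],[[0,-3,0],[0,0,0]],[[0,0,0],[0,0,0]],[[0,0,0],[0,0,0]]]'; python3 st3.py|head -1; python3 st2.py
```

```text
clock: 30.15
eef_pos: [0.5806, 0.0093, 0.1227]
tool_rot: [-0.204, 0.914, 0.077, 0.343]
ft_force: [-11.1, 11.4, 26.2]
grip_width: -0.0004
grasp_force: 13.6
tip [ 0.011 -0.024  0.123]
scene 348 [-0.028  -0.0999  0.0407] [ 0.046  -0.028   0.1328]
 top part [ 0.0119 -0.0631  0.1337] [ 0.0396 -0.0375  0.146 ]
  y -0.1 20 z 0.023573125682440743 0.06690258969255725 x -0.031115836812711187 0.03557884298246679
  y -0.08 33 z 0.018865118497007005 0.12673565413303134 x -0.017745836610577503 0.043997825584602565
  y -0.06 155 z 0.04510708731515378 0.13530106010612242 x -0.032110079320877956 0.04716885300994575
  y -0.04 127 z 0.08701728288315635 0.14604054179742887 x -0.029006174416368102 0.04776264891964692
  y -0.02 13 z 0.11193544599395056 0.11955688699198896 x 0.015693953929494187 0.041824765817159264
top 129 [ 0.0077 -0.0681  0.115 ] [ 0.0408 -0.0303  0.1341]
 top part [ 0.0217 -0.0628  0.1341] [ 0.0324 -0.0553  0.1352]
  y -0.06 65 z 0.12094478736133962 0.13522500550085037 x -0.007733098277514696 0.041374963517870886
  y -0.04 62 z 0.11428543754233833 0.13049727129162436 x 0.0179245990349272 0.04115908856977509
```

```bash
python3 -m creep '[[[-13,0,-15],[0,0,0]],[[-7,0,-8],[0,0,0]],[[0,0,0],[0,0,0]],[[0,0,0],[0,0,0]],[[0,0,0],[0,0,0]],[[0,0,0],[0,0,0]]]'; python3 st3.py|head -1; python3 st2.py
```

```text
clock: 31.05
eef_pos: [0.5757, 0.0054, 0.144]
tool_rot: [-0.2, 0.918, 0.073, 0.334]
ft_force: [0.2, -0.8, -0.3]
grip_width: 0.0002
grasp_force: 0.0
tip [ 0.005 -0.025  0.144]
scene 244 [-0.0312 -0.1173  0.0323] [ 0.0435 -0.0719  0.1292]
 top part [-0.0017 -0.0902  0.1294] [ 0.0439 -0.0758  0.1307]
  y -0.12 34 z 0.11933746219318797 0.1291702173418494 x -0.03343910842730254 0.0337327726888065
  y -0.1 45 z 0.1199449111728037 0.13069406444197718 x -0.031147229930202257 0.041473287368961866
  y -0.08 162 z 0.022555955672281858 0.13058956252336595 x -0.03480932515808088 0.04421124982088866
top 122 [-0.0321 -0.1195  0.121 ] [ 0.0359 -0.0791  0.132 ]
 top part [ 0.0092 -0.0911  0.132 ] [ 0.0329 -0.0804  0.1341]
  y -0.12 66 z 0.11973546526567413 0.13086551761023957 x -0.032901321310964085 0.03671711940120066
  y -0.1 26 z 0.12117926924493472 0.13017394804973081 x -0.0322150731827455 0.03553801065659929
  y -0.08 30 z 0.1216891093395378 0.13411996414973326 x -0.01832333275104384 0.037473298562778715
```

The carton now stands on end inside the basket at y -75 to -120, top level at about 0.125, clear of the shelf and supported only by the basket. I back the arm out without disturbing it.

```bash
python3 -m creep '[[[0,10,0],[0,0,0]],[[0,12,0],[0,0,0]],[[3,0,-10],[0,0,0]],[[3,0,-20],[0,0,0]],[[0,0,-22],[0,0,0]],[[0,0,-24],[0,0,0]],[[0,0,-24],[0,0,0]],[[0,0,-24],[0,0,0]],[[0,0,-24],[0,0,0]],[[0,0,-24],[0,0,0]],[[0,0,-10],[0,0,0]],[[0,0,0],[0,0,0]]]'; python3 st3.py|head -1; python3 st2.py; python3 - <<'E'
from h import *
np.set_printoptions(precision=3,suppress=True)
S=shot('scene')
A=np.array([[.91,.414],[-.414,.91]]);C,u,v=cloud(S);P=np.c_[(C[:,:2]-[.561,.0265])@A.T,C[:,2]]
m=(abs(P[:,0])<.1)&(abs(P[:,1]+.085)<.04)&(P[:,2]>.175)&(P[:,2]<.192);Q=P[m];print('bar',len(Q),cv2.minAreaRect((Q[:,:2]*1000).astype(np.float32)),np.median(Q[:,2]))
for q in('can','bin','jar'): print(q,[(round(d['score'],2),atz(S,d['position'],.1 if q=='can' else 0)) for d in vision.place_of(S,q)[:1]])
cv2.imwrite('pics/s7.png',cv2.resize(S['image'][100:340,160:520],None,fx=2.2,fy=2.2))
E
```

```text
clock: 32.7
eef_pos: [0.4562, -0.0256, 0.2809]
tool_rot: [-0.2, 0.918, 0.072, 0.336]
ft_force: [0.9, 0.4, -0.5]
grip_width: 0.0002
grasp_force: 0.0
tip [-0.117 -0.004  0.281]
scene 250 [-0.0304 -0.0976  0.0571] [ 0.0429 -0.0656  0.1282]
 top part [-0.0046 -0.076   0.1285] [ 0.0435 -0.065   0.1306]
  y -0.1 50 z 0.11674037499933476 0.12807130567393887 x -0.03356619840918961 0.04097022216232701
  y -0.08 150 z 0.0227215687595288 0.1306156374026095 x -0.032013656379599784 0.04471627842373063
  y -0.06 48 z 0.04212688007047327 0.1298667670144802 x -0.035500309779026115 0.044030329624305864
top 137 [-0.0311 -0.1091  0.1192] [ 0.0362 -0.0681  0.1303]
 top part [-0.0068 -0.0859  0.1306] [ 0.033  -0.0726  0.1322]
  y -0.1 20 z 0.12033970955742923 0.13223511129708898 x -0.029128116258463174 0.035488806790192444
  y -0.08 105 z 0.11781666749321595 0.13050484808708052 x -0.03317722662497837 0.038486059929744756
  y -0.06 12 z 0.12037615505510679 0.12849945297316645 x -0.029335438380622428 0.0325955527995081
bar 220 ((-4.276268005371094, -92.04006958007812), (185.09974670410156, 19.33502197265625), 0.6104442477226257) 0.18192245867299217
can [(0.56, array([0.438, 0.398, 0.1  ]))]
bin [(0.71, array([0.792, 0.087, 0.   ]))]
jar [(0.93, array([ 0.739, -0.33 ,  0.   ]))]
```

View pics/s7.png

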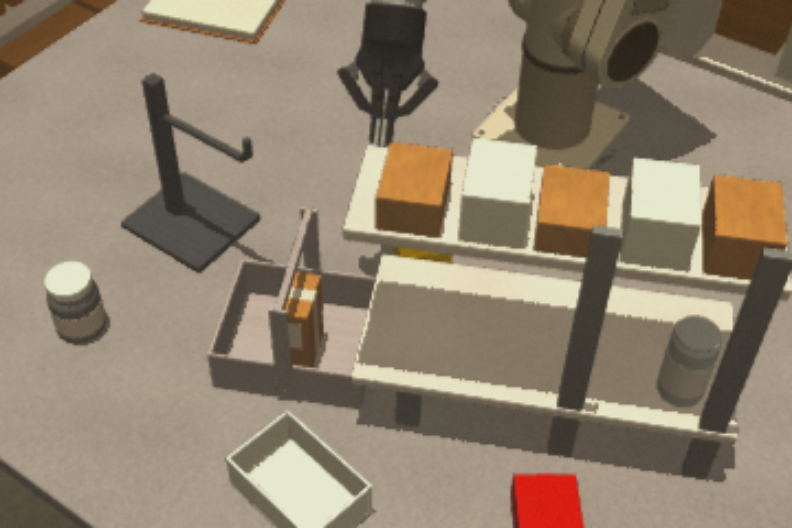

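The picture shows the basket upright under the board end. The carton stands on end inside it (crop (305,320)), the can, bin and jar are in place, the hook is free, and the arm is clear. I'll let it settle briefly, check the carton once more, then hand in.

```bash
python3 -m creep '[[[0,0,-15],[0,0,0]],[[0,0,-15],[0,0,0]],[[0,0,0],[0,0,0]],[[0,0,0],[0,0,0]],[[0,0,0],[0,0,0]],[[0,0,0],[0,0,0]],[[0,0,0],[0,0,0]],[[0,0,0],[0,0,0]]]' | head -2; python3 st2.py | grep -E 'scene|top'; python3 -c "
from h import *
print(workorder.job_done())"
```

```text
clock: 34.05
eef_pos: [0.4386, -0.0333, 0.3031]
scene 249 [-0.0317 -0.0977  0.051 ] [ 0.0438 -0.0661  0.1287]
 top part [ 0.0022 -0.0802  0.1284] [ 0.0457 -0.0684  0.1295]
top 135 [-0.0311 -0.1088  0.119 ] [ 0.0365 -0.068   0.1319]
 top part [-0.014  -0.0769  0.1316] [ 0.0235 -0.0686  0.1337]
the job is handed in; nothing more can be done
None
```

Job handed in at 34 s: the basket is off its hook and upright under the board end with the carton standing on end (not flat) inside; the carton first lodged against the board end and took two further nudges (about 30 N at the fingertip), which moved the basket about 10 mm, and the can, bin, jar and hook were never touched.

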